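Lock the bottle clamp open with its hitch pin

ROBOT

A 6-joint arm with a two-finger parallel gripper is mounted at the origin on a cart in front of the work surface, level with it; the furniture and walls round the work are solid. World frame = base frame: x ahead of the robot, y to its left, z up, the work surface at z = 0. Lengths are in mm, angles in rad, forces in N, time in s.
With the tool pointing down it reaches from about 300 to 1000 mm from the base axis. Payload 5.1 kg.
Tool frame: the origin (TCP) lies on the centre line of the jaws, within the pads' length; the fingertips stand 14 mm ahead of it and the grasp point (between the pads) lies 5 mm behind it; z points along the fingers, y is the direction in which the jaws open and shut (so a half turn about z gives the same grasp; the last joint's range is limited). The gripper opens to 95 mm and grips with 3 to 60 N. Pads are 20 mm wide; open, the fingers measure 119 mm over their backs; the gripper's body (75 mm by 180 mm) begins 59 mm behind the grasp point.
Start: joints at [1.18, 0.124, 1.65, -0, 1.367, -0.083], TCP at [196.947, 619.433, 228.656] pointing down, gripper open.
Joint ranges: [-2.61, 2.61], [-1.02, 2.33], [0.03, 2.71], [-1.35, 4.49], [0.32, 2.68], [-2.91, 2.91]. Speed limits (rad/s): [2.57, 2.57, 3.14, 3.14, 3.14, 3.14].

INTERFACE

Orientations are given as a unit quaternion [x, y, z, w].
In Python, from bench import observe, snapshot, get_calibration, finish_job gives the robot as it stands.
- The arm moves only by the shell command python3 -m inch 'ROWS' [OPENING] [FORCE]. ROWS is JSON, a list of rows, each an object with "translation": the shift along the world's x, y, z in cm, a list of three; "twist": the turn about the world's z in degrees. A call has 1 to 5 rows; each row shifts and turns the commanded pose from where the row before left it; what a row does not reach is not made up. A row lasts 1/8 s, in which the tool goes at most 62.5 mm and 10.7 degrees, less where a joint would pass 70% of its speed; a pose out of reach is approached as far as the arm can. A call is refused whole if a number of a shift passes 6.25 or a number of a turn 10.7, either way. A call with a gripper value outside its range is refused whole. OPENING is the closure, from 0 (fully open) to 1 (shut), set as the call begins (- or left out, the last holds). The fingers move at their own pace and stop on an object; FORCE is the grip in N (left out, the last holds). Time passes only in rows, so rows that do not move let the fingers close. It gives the time, the measured TCP pose, the force and the opening at its end, in the units of the state.
- observe(): the state, without advancing time (a new reading comes with each control period).
- snapshot(name): name is "scene" or "side" or "wrist"; returns the picture (420x560x3 uint8, red, green, blue); there is no depth.
- get_calibration(name): a dict with "fx", "fy", "cx", "cy" (pixels), "camera_from_world" (4x4, takes a point from world to camera coordinates); the wrist camera has in their place "T_tool_cam" (4x4, takes a point from camera to tool coordinates, whose origin is the TCP and whose axes are the flange's). Camera axes: x right, y down, z forward; pixel columns grow to the right and rows downward; lengths in mm; the calibration is good to about 2 mm. A picture is of the moment at which its call begins: read the wrist's pose just before it. get_calibration takes no time and is no camera call.
- finish_job(): hands the job in, once; it reports no verdict.
The state is a dict: "time_s": time; "joint_pos": joint angles; "joint_vel": joint speeds; "joint_efforts": joint torques, N m; "eef_pos": TCP position; "tcp_rot": TCP orientation; "wrist_force": force on the tool from outside, world axes, zero at the start; "ft_torque": the same for the moment, N m; "width": opening from 0.0 (shut) to 1.0 (fully open).
Only numpy, scipy, OpenCV 4.12 (cv2) and the standard library are available. Lean on these libraries where they do the work, as an engineer would, in place of code of your own. Each camera call takes 0.05 s, during which the arm holds its last target.

TASK

Lock the spring bottle clamp open so that its bottle can be taken out: draw its bar back gently by the upright post until the hitch pin standing in the nose drops into the bar's cross hole, press the pin down fully home, then swing its sprung wire loop over the bar's end and push it in under the bar until it has snapped home. Do not wrench the post once the pin has caught, and leave the vial and the dropper bottle alone.

Things in the scene. Friction and masses are not known exactly. Their poses are not given: they have to be found in the camera images.
- bottle_clamp: Spring bottle clamp fixed to the bench, a bottle fixed in its jaw at +x. Origin: bench surface below the hitch pin; x level along the draw bar (draw towards -x), z up. Base plate 90 wide, 12 high, x 5 to 295. Spring barrel 41 dia., x 30 to 74, axis 65 high. Its nose, 28 wide, x -11 to 31, 47 to 93 high, overhangs the plate. Steel draw bar 20 wide, top 72 high, slides through both.
- pin_seat (a point): Mouth of the upright hole in the nose's top, 93 above the bench at the clamp's x = y = 0; it goes on through bar and lower nose wall. A sprung ball there stops the falling pin with its flange 6 to 10 above this point; pressing it home takes 8 to 22 N straight down. Once locked the bar's front end, a round bead 14 thick at 65 high, stands 29 to -x of the hole's axis; behind it the bar is necked.
- hitch_pin: Loose steel pin in the nose. Shank 8 dia., 51 long; flange 18 dia.; head 13 dia., flat top 16 above the flange's underside. Origin: centre of the flange's underside; z up; y along the loop's hinge, 8 above the origin. Starts with its tip on the bar, flange 30 above pin_seat; drops some 21 when the bar's hole comes under it. May be turned 0.35 rad about z. Home: origin at pin_seat.
- hitch_loop (a joint): Angle (rad) of the pin's wire loop about its hinge. 0: open, at the +x side, 40 degrees above level. Grows as it swings up (upright 0.87) and over to the -x side (level 2.44); meets the bar's bead at 3.35, must be pressed down past it (its legs stretch up to 8; 5 to 15 N on the cross wire) and pushed towards +x in under the bar: home 3.6 to 3.77. Friction holds it where it is left.
- loop_end (a point): Middle of the loop's outer cross wire, 47 from the hinge. The loop is of 3 mm steel wire, its two legs 50 apart between wire centres, sprung along their length; it clears the pin's head and the bar between its legs and moves with the pin. Home, the cross wire lies in front of the nose, under the bar's neck, 53 to 58 above the bench.
- draw_post: Upright post, 10 dia. from 11 to 43 above its origin, then a black knob 15 dia. up to 58, on a dark block 18 x 28 x 22 clamped round the bar. Origin: on the bar's axis; z up. The jaw is 43 to +x of it. Clamped within 4 of its place, so feel for the catch: the pin drops in after 11 to 23 of draw at 15 mm/s or less, pull 2 to 6 N, then rises steeply. Let go too early, the bar springs back.
- vial: Small sample vial, 22 dia., 44 high, standing beside the clamp. Origin: centre of its underside.
- dropper: Amber dropper bottle, 38 dia., 84 high, standing beside the clamp. Origin: centre of its underside.

How it is judged:
By the outcome, as a careful person would: the job done as asked, in the order asked, and still so for the second after the job is handed in, with the robot touching nothing.
It also fails if it takes over 64 s, if anything falls off the work surface, if the arm or the gripper's body presses on something with over 40 N, if the wrist force passes 120 N, or if a joint passes its speed limit or range.

## Working session

There is one attempt and no reset: what is moved stays moved. The work goes in short steps, Python scripts to look and compute and a shell command to move; the robot and the scene stay as the last step left them, time stands still between calls to the robot, and variables do not carry over. Pictures are saved under pics/ and viewed, and the job is handed in when it is done.

```bash
mkdir -p pics; ls
cat > h.py <<'E'
import numpy as np, cv2
from bench import observe, snapshot, get_calibration
def save(n,f):
    im=snapshot(n); cv2.imwrite('pics/'+f,im[:,:,::-1]); return im
E
python3 - <<'E'
from h import *
for n in('scene','side','wrist'): save(n,f'{n}0.png')
s=observe(); print({k:np.round(v,3).tolist() for k,v in s.items()})
for n in('scene','side','wrist'): print(n,get_calibration(n))
E
```

```text
pics
{'time_s': 0.15, 'joint_pos': [1.18, 0.124, 1.651, -0.0, 1.368, -0.083], 'joint_vel': [-0.001, 0.001, -0.005, -0.001, -0.0, -0.001], 'joint_efforts': [0.0, -41.819, -36.047, 0.078, 0.047, -0.0], 'eef_pos': [196.75, 619.011, 227.677], 'tcp_rot': [0.153, 0.988, -0.001, -0.0], 'wrist_force': [-0.609, -0.429, -0.351], 'ft_torque': [-0.012, 0.022, 0.007], 'width': 1.002}
scene {'fx': 388.9459544811773, 'fy': 388.9459544811773, 'cx': 277.7895539086198, 'cy': 214.38491570410642, 'camera_from_world': array([[-5.08689022e-01, -8.60944527e-01,  3.16242930e-03,
         5.61663395e+02],
       [-3.68499955e-01,  2.14405520e-01, -9.04565120e-01,
         2.11634382e+02],
       [ 7.78102347e-01, -4.61307701e-01, -4.26323753e-01,
         6.62352287e+02],
       [ 0.00000000e+00,  0.00000000e+00,  0.00000000e+00,
         1.00000000e+00]])}
side {'fx': 438.4273944273289, 'fy': 438.4273944273289, 'cx': 279.9949759996851, 'cy': 208.82915587679796, 'camera_from_world': array([[ 8.94701815e-01, -4.46663701e-01,  4.47018158e-04,
        -3.26638047e+02],
       [-2.15090452e-01, -4.31719435e-01, -8.75987687e-01,
         3.66229515e+02],
       [ 3.91464889e-01,  7.83651624e-01, -4.82333259e-01,
         4.54339158e+02],
       [ 0.00000000e+00,  0.00000000e+00,  0.00000000e+00,
         1.00000000e+00]])}
wrist {'fx': 334.35229655277953, 'fy': 334.35229655277953, 'cx': 282.2064114311585, 'cy': 211.64125638880319, 'T_tool_cam': array([[ 7.21991066e-04, -9.55998033e-01, -2.93372187e-01,
         8.32443997e+01],
       [ 9.99999392e-01,  9.34769002e-04, -5.85081705e-04,
         4.29331893e-01],
       [ 8.33572185e-04, -2.93371586e-01,  9.55998126e-01,
        -1.56621369e+02],
       [ 0.00000000e+00,  0.00000000e+00,  0.00000000e+00,
         1.00000000e+00]])}
```

View pics/scene0.png

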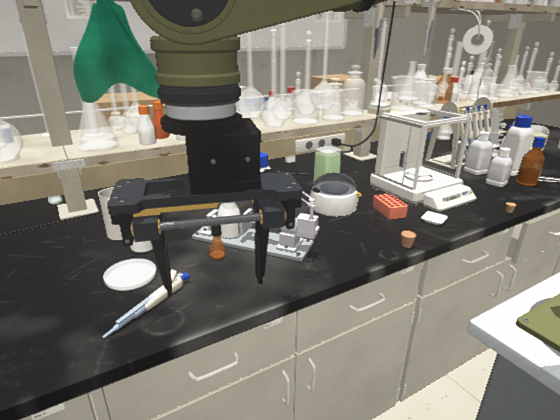

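View pics/side0.png

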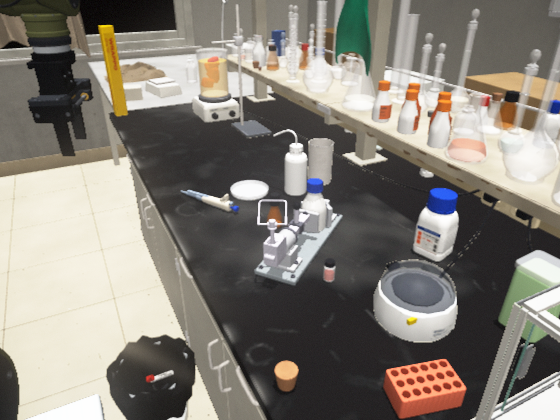

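View pics/wrist0.png

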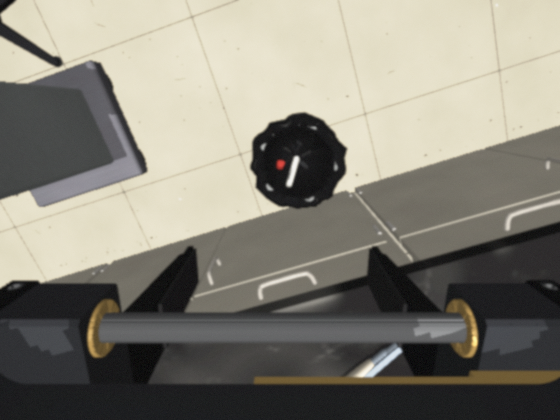

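Run:
```python
import cv2
a=cv2.imread('pics/side0.png')[165:300,230:370]; cv2.imwrite('pics/side0z.png',cv2.resize(a,None,fx=4.4,fy=4.4,interpolation=cv2.INTER_CUBIC)[:600])
a=cv2.imread('pics/scene0.png')[180:270,180:330]; cv2.imwrite('pics/scene0z.png',cv2.resize(a,None,fx=5,fy=5,interpolation=cv2.INTER_CUBIC))
```

```text
(no output)
```

View pics/side0z.png

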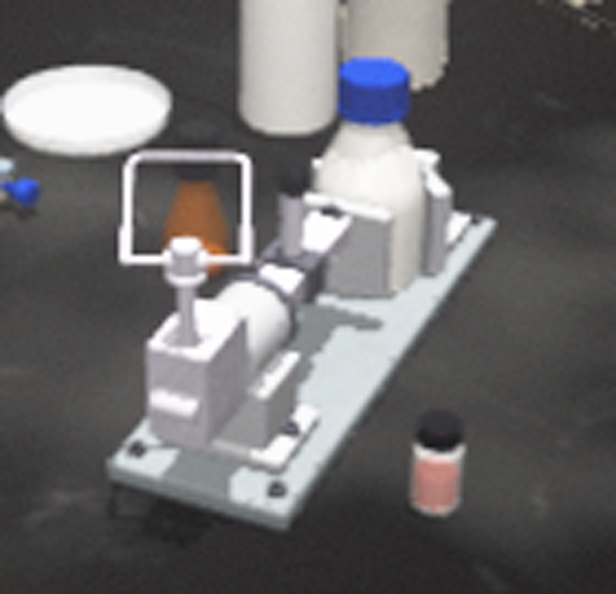

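View pics/scene0z.png

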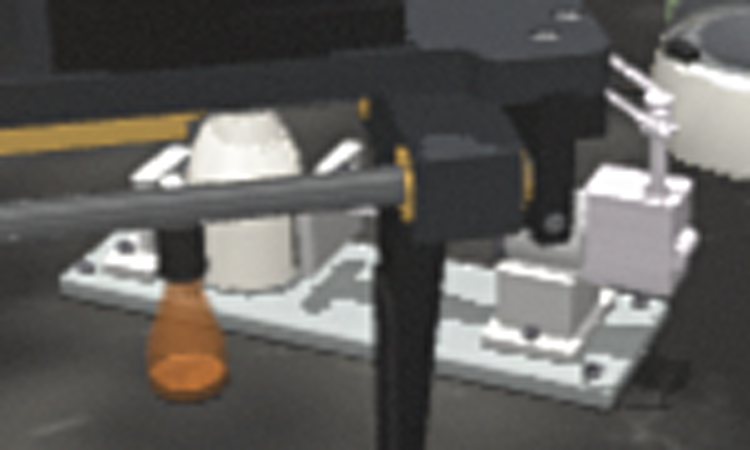

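```bash
cat >> h.py <<'E'
def proj(n,P):
    c=get_calibration(n); P=np.atleast_2d(P); q=(c['camera_from_world']@np.c_[P,np.ones(len(P))].T)[:3]
    return np.c_[c['fx']*q[0]/q[2]+c['cx'],c['fy']*q[1]/q[2]+c['cy']]
def ray(n,u,v):
    c=get_calibration(n);M=np.linalg.inv(c['camera_from_world'])
    d=M[:3,:3]@[(u-c['cx'])/c['fx'],(v-c['cy'])/c['fy'],1]; return M[:3,3],d/np.linalg.norm(d)
def tri(*rays):
    A=0;b=0
    for o,d in rays:
        Q=np.eye(3)-np.outer(d,d);A=A+Q;b=b+Q@o
    x=np.linalg.solve(A,b); return x,[np.linalg.norm((np.eye(3)-np.outer(d,d))@(x-o)) for o,d in rays]
def onz(n,u,v,z):
    o,d=ray(n,u,v); return o+d*(z-o[2])/d[2]
E
python3 - <<'E'
from h import *
S=lambda u,v:(230+u/4.4,165+v/4.4)
C=lambda u,v:(180+u/5,180+v/5)
for p in [(113,463),(290,522),(495,222)]: print('side',onz('side',*S(*p),12))
for p in [(612,395),(62,278),(668,300)]: print('scene',onz('scene',*C(*p),12))
print('head top',tri(ray('side',*S(186,242)),ray('scene',*C(659,92))))
print('flange',tri(ray('side',*S(187,276)),ray('scene',*C(656,126))))
print('knob at z=123 side',onz('side',*S(293,178),123), )
print('vial',onz('side',*S(436,500),3),'dropper',onz('scene',*C(187,375),0))
print('loop',[onz('side',*S(*p),153) for p in[(132,157),(247,157)]])
E
```

```text
side [465.24864604 309.02492769  12.        ]
side [516.84902419 236.08768219  12.        ]
side [742.85428381 416.54609025  12.        ]
scene [459.2155946  317.29020874  12.        ]
scene [688.20628536 492.06156596  12.        ]
scene [518.09547441 244.99721407  12.        ]
head top (array([488.08493691, 277.31145039, 139.08460265]), [np.float64(0.638960391358588), np.float64(0.6389603913586858)])
flange (array([488.62799959, 277.64342152, 122.49220317]), [np.float64(0.7680295813609048), np.float64(0.768029581360861)])
knob at z=123 side [567.64753676 331.55370604 123.        ]
vial [588.2862961  230.53036124   3.        ] dropper [589.60638962 467.32010727   0.        ]
loop [array([487.7216595 , 330.61617148, 153.        ]), array([532.04011548, 308.53795713, 153.        ])]
```

```bash
python3 -m inch '[{"translation":[3.2,-3.2,1.0],"twist":5.5},{"translation":[3.2,-3.2,1.0],"twist":5.5},{"translation":[3.2,-3.2,1.0],"twist":5.5},{"translation":[3.2,-3.2,1.0],"twist":5.5},{"translation":[3.2,-3.2,1.0],"twist":5.5}]'; python3 -m inch '[{"translation":[3.2,-3.2,0],"twist":5.5},{"translation":[3.2,-3.2,0],"twist":5.5},{"translation":[3.2,-3.2,0],"twist":5.5},{"translation":[3.2,-3.2,0],"twist":5.5},{"translation":[3.2,-3.2,0],"twist":5.5}]'
python3 -m inch '[{"translation":[0,0,0],"twist":0},{"translation":[0,0,0],"twist":0},{"translation":[0,0,0],"twist":0}]'
```

```text
time_s: 0.78
eef_pos: [357.7, 458.2, 278.6]
tcp_rot: [-0.088, 0.996, -0.0, -0.0]
wrist_force: [0.3, 1.3, 0.3]
width: 0.999
time_s: 1.4
eef_pos: [517.7, 298.2, 278.3]
tcp_rot: [-0.322, 0.947, 0.0, -0.0]
wrist_force: [-0.2, 0.4, -0.3]
width: 0.998
time_s: 1.78
eef_pos: [516.2, 300.2, 278.5]
tcp_rot: [-0.321, 0.947, 0.0, -0.0]
wrist_force: [-0.8, 0.0, 0.5]
width: 1.002
```

Run:
```python
from h import *
import json
s=observe(); json.dump({k:np.asarray(v).tolist() for k,v in s.items()},open('s1.json','w'))
print(s['eef_pos'],s['tcp_rot'],s['joint_pos'],s['time_s'])
save('wrist','wrist1.png');save('scene','scene1.png')
a=cv2.imread('pics/scene1.png')[170:280,170:340]; cv2.imwrite('pics/scene1z.png',cv2.resize(a,None,fx=4.5,fy=4.5,interpolation=cv2.INTER_CUBIC))
```

```text
[516.20467305 300.2100978  278.54359457] [-3.20814043e-01  9.47142189e-01  8.25155238e-05 -1.28320246e-04] [ 4.36789244e-01 -1.80474191e-02  1.71435699e+00  1.93773225e-04
  1.44552002e+00 -1.78720900e+00] 1.775
```

View pics/wrist1.png

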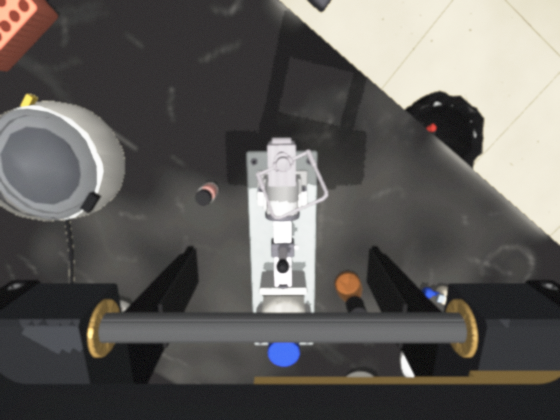

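View pics/scene1z.png

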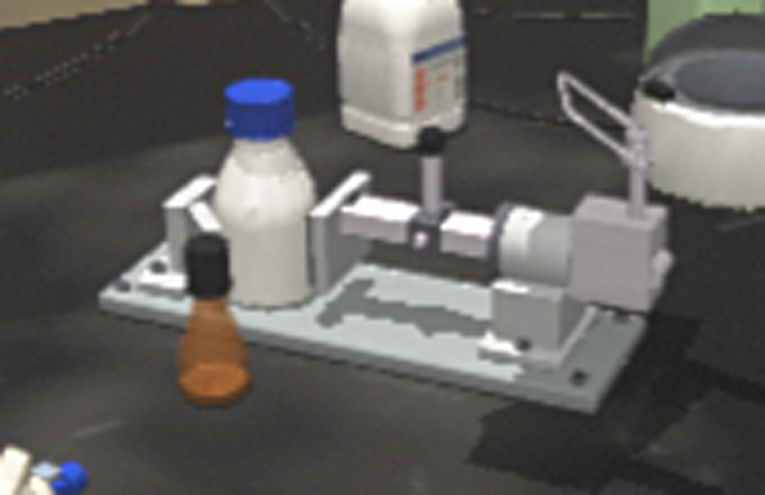

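```bash
cat >> h.py <<'E'
from scipy.spatial.transform import Rotation as R
def wray(s,u,v):
    c=get_calibration('wrist');T=c['T_tool_cam'];Rt=R.from_quat(s['tcp_rot']).as_matrix()
    d=Rt@T[:3,:3]@[(u-c['cx'])/c['fx'],(v-c['cy'])/c['fy'],1]
    return Rt@T[:3,3]+np.array(s['eef_pos']),d/np.linalg.norm(d)
def wonz(s,u,v,z):
    o,d=wray(s,u,v); return o+d*(z-o[2])/d[2]
E
python3 - <<'E'
from h import *
import json
s=json.load(open('s1.json'))
a=cv2.imread('pics/wrist1.png')[125:345,200:380]; cv2.imwrite('pics/wrist1z.png',cv2.resize(a,None,fx=2.7,fy=2.7,interpolation=cv2.INTER_CUBIC))
Z=lambda u,v:(170+u/4.5,170+v/4.5)
print('knob',tri(ray('scene',*Z(432,140)),wray(s,283.5,266)),'with side',tri(ray('side',230+293/4.4,165+180/4.4),wray(s,283.5,266),ray('scene',*Z(432,140))))
print('cap',tri(ray('scene',*Z(260,85)),wray(s,284,352)))
print('head',tri(ray('scene',*Z(637,133)),wray(s,283,161)), tri(ray('side',230+186/4.4,165+244/4.4),ray('scene',*Z(637,133)),wray(s,283,161)))
# loop corners: scene ends, wrist ends
print('loopA',tri(ray('scene',*Z(562,78)),wray(s,326,195)),tri(ray('scene',*Z(568,113)),wray(s,326,195)))
print('loopB',tri(ray('scene',*Z(568,113)),wray(s,273,217)))
c=[wonz(s,u,v,12) for u,v in[(247,152),(318,152)]];print(c)
E
```

```text
knob (array([573.73513543, 346.13601987, 116.53943526]), [np.float64(0.6345900658268173), np.float64(0.6345900658268249)]) with side (array([574.85751388, 345.58994174, 114.84261364]), [np.float64(1.3495821652152282), np.float64(1.5176335464211013), np.float64(0.9846288304227795)])
cap (array([650.50103867, 405.99602171, 131.6919057 ]), [np.float64(0.7557100729022183), np.float64(0.7557100729020969)])
head (array([485.64368438, 278.32037304, 137.74694847]), [np.float64(1.3991993591693164), np.float64(1.3991993591690985)]) (array([486.67935463, 277.79530375, 137.36002369]), [np.float64(1.2122689920413494), np.float64(1.2041180459974483), np.float64(1.9495474908514412)])
loopA (array([483.71664496, 321.12719707, 174.42942875]), [np.float64(3.988106592382007), np.float64(3.9881065923818984)]) (array([483.10118158, 322.14361404, 158.50941934]), [np.float64(0.11521919719317315), np.float64(0.115219197193144)])
loopB (array([528.1819205 , 297.74723672, 139.19870663]), [np.float64(4.7538186157852875), np.float64(4.753818615785387)])
[array([517.80354515, 246.16320465,  12.        ]), array([463.6027663 , 316.90377788,  12.        ])]
```

View pics/wrist1z.png

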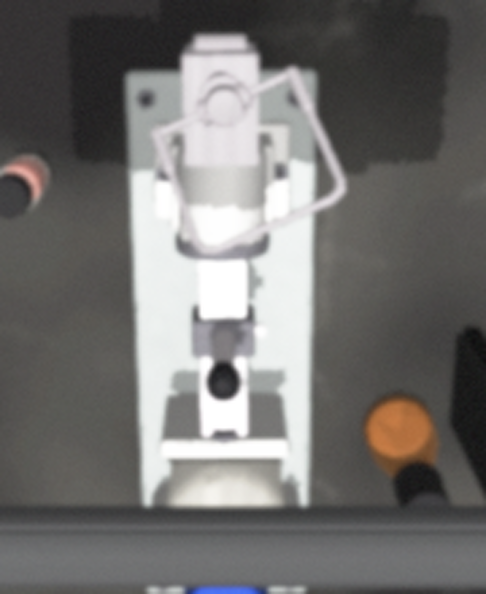

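```bash
python3 -m inch '[{"translation":[2.9,2.3,-2.0],"twist":0.2},{"translation":[2.9,2.3,-3.0],"twist":0},{"translation":[0,0,-4.0],"twist":0},{"translation":[0,0,-3.0],"twist":0},{"translation":[0,0,0],"twist":0}]' 0.5 15;python3 -m inch '[{"translation":[0,0,0],"twist":0},{"translation":[0,0,0],"twist":0}]'
python3 - <<'E'
from h import *
s=observe();print(s['eef_pos'],s['time_s'])
a=save('scene','scene2.png')[100:260,180:340];b=save('side','side2.png')[140:300,220:380];save('wrist','wrist2.png')
cv2.imwrite('pics/two2.png',cv2.resize(np.hstack([a,b])[:,:,::-1],None,fx=2.5,fy=2.5,interpolation=cv2.INTER_CUBIC))
E
```

```text
time_s: 2.5
eef_pos: [572.6, 345.2, 155.0]
tcp_rot: [-0.322, 0.947, -0.0, -0.003]
wrist_force: [-0.4, -0.7, -0.9]
width: 0.537
time_s: 2.75
eef_pos: [575.9, 346.1, 161.3]
tcp_rot: [-0.322, 0.947, 0.0, 0.002]
wrist_force: [0.0, -0.5, 0.1]
width: 0.5
[575.94435488 346.14506489 161.34029187] 2.75
```

View pics/two2.png

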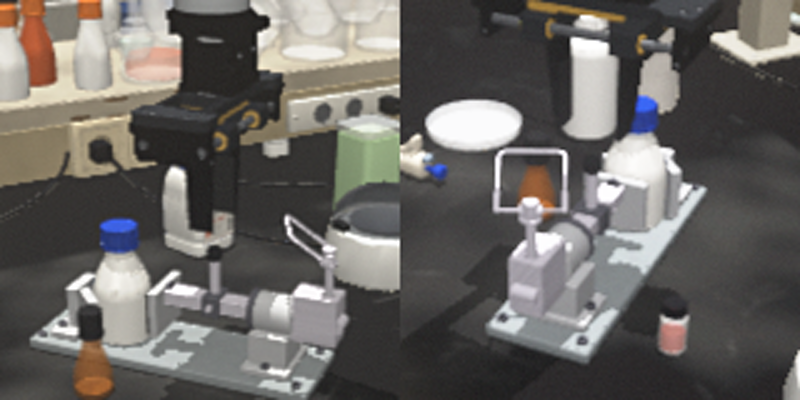

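View pics/wrist2.png

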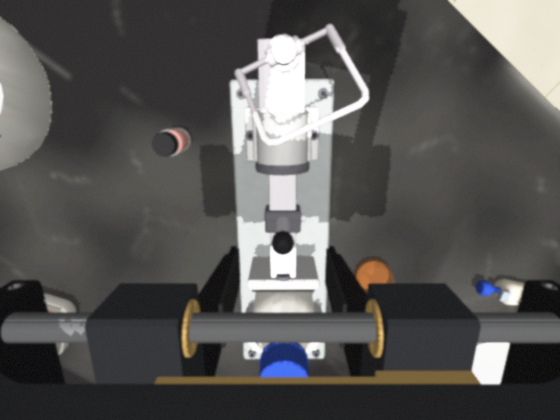

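```bash
python3 - <<'E'
from h import *
import json
s=observe();s1=json.load(open('s1.json'))
print('knob',tri(wray(s,283,242),wray(s1,283.5,266)),wonz(s,283,241,121),s['eef_pos'])
print('head',tri(wray(s,285,48),wray(s1,283,161)),wonz(s,285,48,139))
E
python3 -m inch '[{"translation":[-0.1,0,-2.0],"twist":0},{"translation":[0,0,-2.0],"twist":0},{"translation":[0,0,-1.1],"twist":0},{"translation":[0,0,0],"twist":0},{"translation":[0,0,0],"twist":0}]' 0.5 15
```

```text
knob (array([572.19158278, 344.46810301, 122.50531026]), [np.float64(0.4715245181447834), np.float64(0.47152451814477986)]) [572.43694562 344.06656504 121.        ] [575.56673728 345.75401092 160.34479209]
head (array([485.52897903, 278.0755896 , 130.08756802]), [np.float64(0.16181472169105615), np.float64(0.16181472169111322)]) [486.57769033 279.00027737 139.        ]
time_s: 3.52
eef_pos: [574.3, 345.6, 108.0]
tcp_rot: [-0.322, 0.947, 0.0, 0.0]
wrist_force: [0.2, -0.1, -0.5]
width: 0.499
```

```bash
python3 -m inch '[{"translation":[0,0,0],"twist":0},{"translation":[0,0,0],"twist":0},{"translation":[0,0,0],"twist":0},{"translation":[0,0,0],"twist":0},{"translation":[0,0,0],"twist":0}]' 0.95 15
python3 - <<'E'
from h import *
s=observe();print(s['wrist_force'],s['width'],s['time_s'])
a=save('scene','scene3.png')[150:260,200:360];b=save('side','side3.png')[160:270,220:380]
cv2.imwrite('pics/two3.png',cv2.resize(np.hstack([a,b])[:,:,::-1],None,fx=2.5,fy=2.5,interpolation=cv2.INTER_CUBIC))
E
```

```text
time_s: 4.15
eef_pos: [574.3, 345.1, 107.9]
tcp_rot: [-0.322, 0.947, -0.0, 0.0]
wrist_force: [1.4, -2.1, 1.4]
width: 0.141
[ 1.36650369 -2.05850116  1.38549225] 0.14070776505491114 4.15
```

View pics/two3.png

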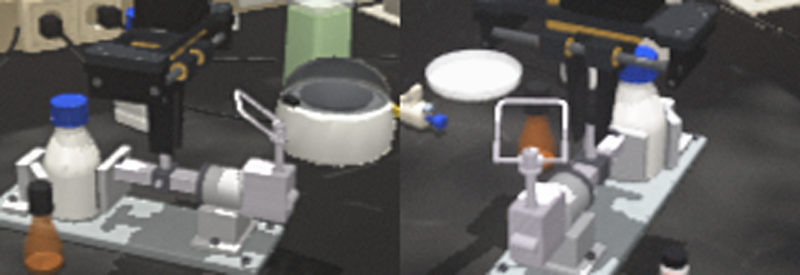

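```bash
python3 -m inch '[{"translation":[-0.095,-0.073,0],"twist":0},{"translation":[-0.095,-0.073,0],"twist":0},{"translation":[-0.095,-0.073,0],"twist":0},{"translation":[-0.095,-0.073,0],"twist":0},{"translation":[-0.095,-0.073,0],"twist":0}]'
python3 -m inch '[{"translation":[-0.095,-0.073,0],"twist":0},{"translation":[-0.095,-0.073,0],"twist":0},{"translation":[-0.095,-0.073,0],"twist":0}]'; python3 -m inch '[{"translation":[0,0,0],"twist":0}]'
```

```text
time_s: 4.88
eef_pos: [570.0, 341.8, 108.0]
tcp_rot: [-0.322, 0.947, -0.0, 0.001]
wrist_force: [6.0, -1.0, -2.0]
width: 0.143
time_s: 5.25
eef_pos: [567.2, 339.7, 107.9]
tcp_rot: [-0.322, 0.947, -0.0, 0.001]
wrist_force: [5.8, -0.2, -1.2]
width: 0.144
time_s: 5.38
eef_pos: [567.2, 339.6, 107.9]
tcp_rot: [-0.322, 0.947, -0.0, 0.001]
wrist_force: [5.4, -1.0, -1.4]
width: 0.146
```

```bash
python3 -m inch '[{"translation":[-0.08,-0.061,0],"twist":0},{"translation":[-0.08,-0.061,0],"twist":0}]'; python3 -m inch '[{"translation":[-0.08,-0.061,0],"twist":0},{"translation":[-0.08,-0.061,0],"twist":0}]'
python3 - <<'E'
from h import *
s=observe();print(s['wrist_force'],s['eef_pos'],s['time_s'])
b=save('side','side4.png')[180:260,240:340]
cv2.imwrite('pics/z4.png',cv2.resize(b[:,:,::-1],None,fx=5,fy=5,interpolation=cv2.INTER_CUBIC))
E
```

```text
time_s: 5.62
eef_pos: [565.7, 338.5, 107.9]
tcp_rot: [-0.322, 0.947, -0.0, 0.001]
wrist_force: [6.9, -0.3, -2.5]
width: 0.143
time_s: 5.88
eef_pos: [564.2, 337.3, 107.9]
tcp_rot: [-0.322, 0.947, -0.0, 0.002]
wrist_force: [6.9, -0.8, -2.5]
width: 0.143
[ 6.93883662 -0.75667652 -2.53030849] [564.20971308 337.32935105 107.93407082] 5.875
```

View pics/z4.png

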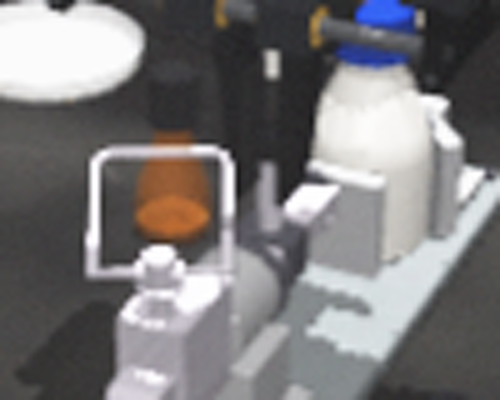

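```bash
python3 - <<'E'
from h import *
print(proj('side',[[486.5,278,z] for z in(139,117,109)]))
E
python3 -m inch '[{"translation":[0.04,0.03,0],"twist":0},{"translation":[0,0,0],"twist":0}]'
```

```text
[[271.46667416 219.74453048]
 [271.57357569 230.08109017]
 [271.61175459 233.77269774]]
time_s: 6.18
eef_pos: [564.2, 337.3, 107.9]
tcp_rot: [-0.322, 0.947, -0.0, 0.001]
wrist_force: [5.2, -1.7, -1.4]
width: 0.142
```

```bash
python3 -m inch '[{"translation":[0.04,0.03,0],"twist":0},{"translation":[0,0,0],"twist":0},{"translation":[0,0,0],"twist":0},{"translation":[0,0,0],"twist":0}]' 0.6; python3 -m inch '[{"translation":[0,0,3],"twist":0},{"translation":[0,0,4],"twist":0},{"translation":[0,0,4],"twist":0},{"translation":[0,0,3],"twist":0},{"translation":[0,0,0],"twist":0}]'
python3 -m inch '[{"translation":[0,0,0],"twist":0},{"translation":[0,0,0],"twist":0}]'
python3 - <<'E'
from h import *
import json
s=observe();print(s['eef_pos'],s['time_s']); json.dump({k:np.asarray(v).tolist() for k,v in s.items()},open('s5.json','w'))
w=save('wrist','wrist5.png')[0:300,150:400]
a=save('scene','scene5.png')[170:260,200:340];b=save('side','side5.png')[190:280,230:370]
cv2.imwrite('pics/two5.png',cv2.resize(np.hstack([a,b])[:,:,::-1],None,fx=2.85,fy=2.85,interpolation=cv2.INTER_CUBIC))
cv2.imwrite('pics/w5z.png',cv2.resize(w[:,:,::-1],None,fx=2,fy=2,interpolation=cv2.INTER_CUBIC))
E
```

```text
time_s: 6.68
eef_pos: [563.5, 337.8, 107.5]
tcp_rot: [-0.322, 0.947, 0.0, -0.0]
wrist_force: [0.6, 0.3, -0.2]
width: 0.398
time_s: 7.3
eef_pos: [565.3, 338.5, 251.3]
tcp_rot: [-0.322, 0.947, 0.001, 0.003]
wrist_force: [-0.1, -0.5, -0.4]
width: 0.4
time_s: 7.55
eef_pos: [563.0, 337.3, 244.9]
tcp_rot: [-0.322, 0.947, -0.0, -0.002]
wrist_force: [-0.2, -0.2, 0.8]
width: 0.4
[562.98823996 337.31893255 244.92969171] 7.55
```

View pics/two5.png

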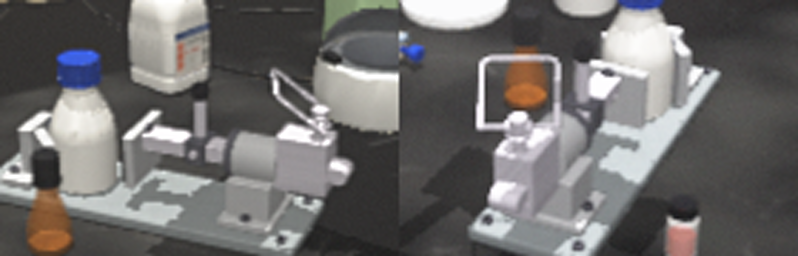

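View pics/w5z.png

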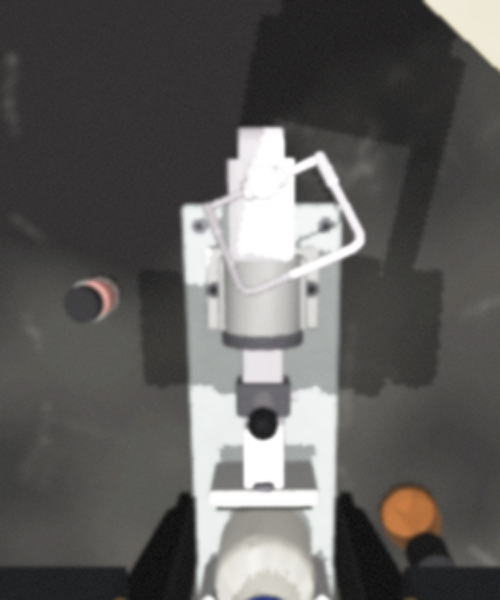

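Run:
```python
from h import *
import json
s=json.load(open('s5.json'))
H=[wonz(s,*p,109) for p in((256,102),(311,78.5))];C=[wonz(s,*p,139) for p in((272.5,145),(330,120))]
head=wonz(s,281.5,90,117)
for a,b in(H,C): d=b-a;print(a,b,np.linalg.norm(d),np.degrees(np.arctan2(d[1],d[0]))-90)
d=np.mean(C,0)-np.mean(H,0);print(d,np.hypot(*d[:2]),np.degrees(np.arctan2(d[1],d[0])),head,np.mean(H,0))
for z in(117,):print('head2',tri(ray('side',230+118.5/2.85,190+0,),ray('scene',200+320/2.85,170+107/2.85)))
a=cv2.imread('pics/scene5.png')[190:250,290:340];b=cv2.imread('pics/side5.png')[205:265,250:300]
cv2.imwrite('pics/two5z.png',cv2.resize(np.hstack([a,b]),None,fx=8,fy=8,interpolation=cv2.INTER_CUBIC))
```

```text
[505.43987324 265.79898914 109.        ] [463.31743125 290.58068878 109.        ] 48.871594573980346 59.530622635171056
[522.37589628 296.83335693 139.        ] [480.85898177 320.11573402 139.        ] 47.599614221038124 60.71661562536164
[17.23878678 30.28470652 30.        ] 34.84737032589763 60.35042228328698 [485.38020125 277.15496464 117.        ] [484.37865225 278.18983896 109.        ]
head2 (array([481.40584504, 299.54576044, 157.71495338]), [np.float64(32.86781305889809), np.float64(32.86781305889802)])
```

View pics/two5z.png

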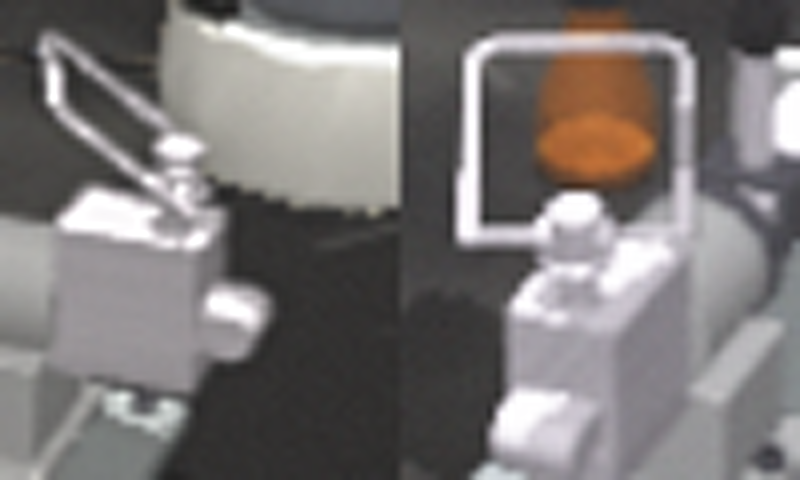

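```bash
python3 - <<'E'
from h import *
import json
s=json.load(open('s5.json'))
print(tri(ray('side',272,230.6),ray('scene',312.5,208.1)),tri(ray('side',272,230.6),ray('scene',312.5,208.1),wray(s,281.5,90)))
E
python3 -m inch '[{"translation":[-1.5,-1.2,-0.5],"twist":-9.7},{"translation":[-1.5,-1.2,-0.5],"twist":-9.7},{"translation":[-1.5,-1.2,-0.5],"twist":-9.7},{"translation":[-1.5,-1.2,-0.5],"twist":-9.7},{"translation":[-1.7,-1.1,-0.5],"twist":-9.7}]' 0.74 25
python3 -m inch '[{"translation":[0,0,-0.5],"twist":-9.7},{"translation":[0,0,-1],"twist":-9.6},{"translation":[0,0,-2],"twist":0},{"translation":[0,0,0],"twist":0},{"translation":[0,0,0],"twist":0}]'
python3 - <<'E'
from h import *
import json
s=observe();print(s['eef_pos'],s['tcp_rot'],s['width'],s['time_s']); json.dump({k:np.asarray(v).tolist() for k,v in s.items()},open('s6.json','w'))
w=save('wrist','wrist6.png')
E
```

```text
(array([486.34513277, 276.02686783, 116.84227618]), [np.float64(0.1606218702020281), np.float64(0.16062187020201546)]) (array([485.8838332 , 276.57679889, 116.9251787 ]), [np.float64(0.7277749213572503), np.float64(0.26928757728223346), np.float64(0.7669822048702267)])
time_s: 8.32
eef_pos: [486.3, 278.2, 221.9]
tcp_rot: [0.098, 0.995, -0.0, -0.0]
wrist_force: [-1.3, 0.3, 0.3]
width: 0.26
time_s: 8.95
eef_pos: [486.9, 278.8, 187.4]
tcp_rot: [0.26, 0.966, -0.0, -0.0]
wrist_force: [-0.5, -1.0, 0.1]
width: 0.259
[486.9140688  278.75364442 187.37079247] [ 2.60174920e-01  9.65561457e-01 -1.83931355e-04 -2.23116724e-04] 0.2590751594661017 8.95
```

View pics/wrist6.png

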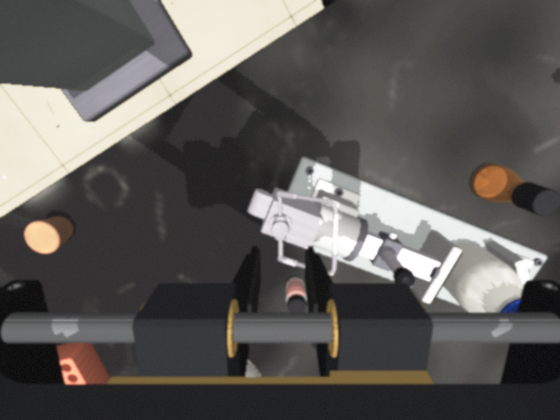

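Run:
```python
from h import *
import json
s=json.load(open('s6.json'))
print(wonz(s,281,226,117)); 
w=cv2.imread('pics/wrist6.png')[170:300,220:400];cv2.imwrite('pics/w6z.png',cv2.resize(w,None,fx=4,fy=4,interpolation=cv2.INTER_CUBIC))
```

```text
[484.15644671 279.67797579 117.        ]
```

View pics/w6z.png

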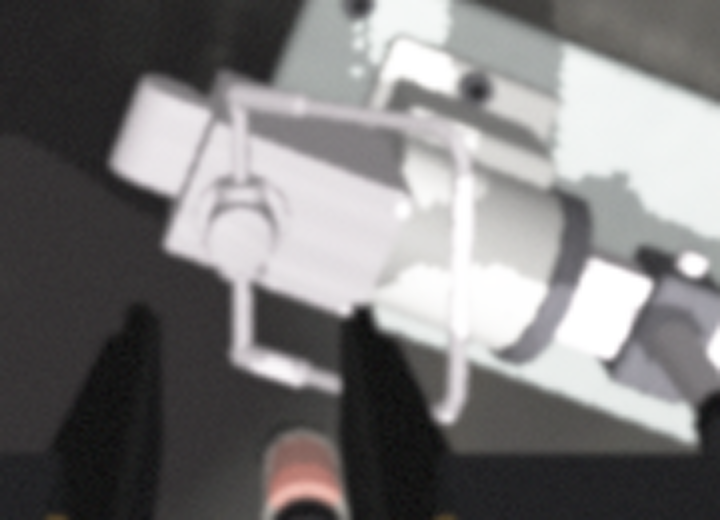

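```bash
python3 -m inch '[{"translation":[-0.1,-0.1,-2],"twist":0},{"translation":[0,0,-1.5],"twist":0},{"translation":[0,0,-1],"twist":0},{"translation":[0,0,0],"twist":0}]'; python3 -m inch '[{"translation":[0,0,-1],"twist":0},{"translation":[0,0,-0.8],"twist":0},{"translation":[0,0,-0.3],"twist":0},{"translation":[0,0,0],"twist":0},{"translation":[0,0,0],"twist":0}]'
python3 - <<'E'
from h import *
a=save('scene','scene7.png')[160:260,240:380];b=save('side','side7.png')[180:280,220:360]
cv2.imwrite('pics/two7.png',cv2.resize(np.hstack([a,b])[:,:,::-1],None,fx=2.85,fy=2.85,interpolation=cv2.INTER_CUBIC))
E
```

```text
time_s: 9.5
eef_pos: [485.1, 277.4, 141.0]
tcp_rot: [0.261, 0.965, -0.001, -0.001]
wrist_force: [0.8, -0.3, 0.3]
width: 0.262
time_s: 10.12
eef_pos: [486.2, 277.8, 122.0]
tcp_rot: [0.261, 0.965, 0.0, 0.0]
wrist_force: [0.6, -0.1, 0.8]
width: 0.261
```

View pics/two7.png

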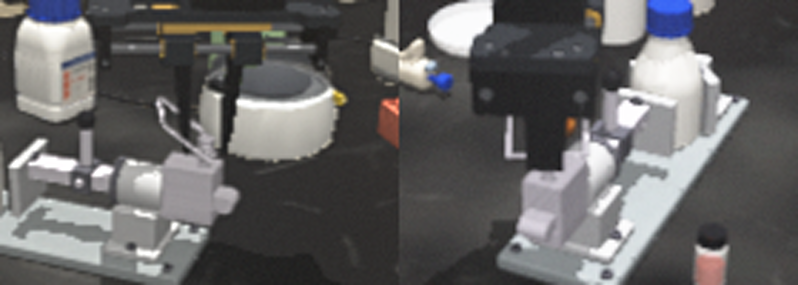

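```bash
python3 -m inch '[{"translation":[0,0,0],"twist":0},{"translation":[0,0,0],"twist":0},{"translation":[0,0,0],"twist":0},{"translation":[0,0,0],"twist":0}]' 0.95 25;  python3 -m inch '[{"translation":[0,0,0],"twist":-4.5},{"translation":[0,0,0],"twist":-4.5},{"translation":[0,0,0],"twist":-4.5},{"translation":[0,0,0],"twist":-4.5},{"translation":[0,0,0],"twist":-4.4}]'; python3 -m inch '[{"translation":[0,0,0],"twist":0},{"translation":[0,0,0],"twist":0}]'
```

```text
time_s: 10.72
eef_pos: [486.0, 277.7, 121.9]
tcp_rot: [0.261, 0.965, -0.0, 0.0]
wrist_force: [-0.3, -1.0, 0.5]
width: 0.127
time_s: 11.35
eef_pos: [486.1, 277.9, 121.7]
tcp_rot: [0.444, 0.896, 0.0, 0.0]
wrist_force: [0.0, 0.7, -0.5]
width: 0.125
time_s: 11.6
eef_pos: [486.1, 277.8, 121.7]
tcp_rot: [0.443, 0.897, 0.0, 0.0]
wrist_force: [-0.3, 0.7, -0.2]
width: 0.126
```

```bash
python3 -m inch '[{"translation":[0,0,0],"twist":0},{"translation":[0,0,0],"twist":0},{"translation":[0,0,1.0],"twist":0},{"translation":[0,0,2],"twist":0},{"translation":[0,0,1.5],"twist":0}]' 0.74 25;  python3 -m inch '[{"translation":[0,0,0],"twist":0},{"translation":[0,0,0],"twist":0}]'
python3 - <<'E'
from h import *
import json
s=observe();print(s['eef_pos'],s['tcp_rot'],s['width'],s['time_s']); json.dump({k:np.asarray(v).tolist() for k,v in s.items()},open('s8.json','w'))
w=save('wrist','wrist8.png')
w=w[120:320,200:400];a=save('side','side8.png')[200:260,240:300]
cv2.imwrite('pics/w8z.png',np.hstack([cv2.resize(w[:,:,::-1],(400,400)),cv2.resize(a[:,:,::-1],(400,400),interpolation=cv2.INTER_CUBIC)]))
E
```

```text
time_s: 12.22
eef_pos: [486.7, 278.1, 169.2]
tcp_rot: [0.443, 0.896, 0.001, 0.001]
wrist_force: [-0.3, 1.2, -0.1]
width: 0.258
time_s: 12.48
eef_pos: [485.8, 277.7, 166.7]
tcp_rot: [0.443, 0.896, -0.0, 0.0]
wrist_force: [-0.4, 1.1, 0.0]
width: 0.261
[485.83005931 277.70253802 166.66917048] [ 4.43333740e-01  8.96356623e-01 -1.02222179e-05  5.42515485e-06] 0.2605263325180285 12.475
```

View pics/w8z.png

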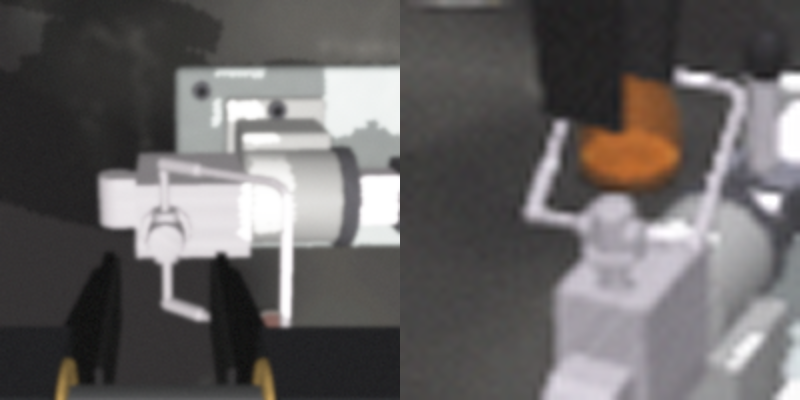

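```bash
python3 -m inch '[{"translation":[0,0,0],"twist":0},{"translation":[0,0,0],"twist":0},{"translation":[0,0,-1],"twist":0},{"translation":[0,0,-1],"twist":0},{"translation":[0,0,-0.8],"twist":0}]' 1 25;  python3 -m inch '[{"translation":[0,0,-0.3],"twist":0},{"translation":[0,0,0],"twist":0}]';python3 -m inch '[{"translation":[0,0,-0.2],"twist":0},{"translation":[0,0,-0.2],"twist":0},{"translation":[0,0,0],"twist":0}]'
```

```text
time_s: 13.2
eef_pos: [485.5, 277.5, 137.3]
tcp_rot: [0.443, 0.896, -0.001, -0.0]
wrist_force: [0.3, 0.3, 1.1]
width: 0.005
time_s: 13.45
eef_pos: [485.8, 277.7, 135.3]
tcp_rot: [0.443, 0.896, -0.0, -0.0]
wrist_force: [0.4, 0.1, 0.4]
width: 0.005
time_s: 13.82
eef_pos: [486.2, 277.8, 132.0]
tcp_rot: [0.443, 0.896, 0.0, 0.0]
wrist_force: [-0.2, 0.5, 0.4]
width: -0.0
```

```bash
for i in 1 ; do python3 -m inch '[{"translation":[0,0,-0.15],"twist":0},{"translation":[0,0,0],"twist":0}]'; done; python3 -m inch '[{"translation":[0,0,-0.15],"twist":0},{"translation":[0,0,0],"twist":0}]'; python3 -m inch '[{"translation":[0,0,-0.15],"twist":0},{"translation":[0,0,0],"twist":0}]'; python3 -m inch '[{"translation":[0,0,-0.15],"twist":0},{"translation":[0,0,0],"twist":0}]'
```

```text
time_s: 14.08
eef_pos: [486.6, 277.9, 131.5]
tcp_rot: [0.443, 0.896, 0.001, 0.001]
wrist_force: [-1.2, -0.7, 4.8]
width: 0.006
time_s: 14.32
eef_pos: [486.9, 278.0, 131.0]
tcp_rot: [0.443, 0.896, 0.001, 0.001]
wrist_force: [-2.7, -2.0, 8.1]
width: 0.003
time_s: 14.58
eef_pos: [487.2, 278.1, 130.3]
tcp_rot: [0.443, 0.896, 0.001, 0.001]
wrist_force: [-2.7, -3.1, 12.3]
width: 0.007
time_s: 14.82
eef_pos: [487.5, 278.1, 129.1]
tcp_rot: [0.443, 0.896, 0.001, 0.001]
wrist_force: [-1.7, -2.0, 11.4]
width: 0.004
```

```bash
python3 -m inch '[{"translation":[0,0,-0.15],"twist":0},{"translation":[0,0,-0.15],"twist":0}]'; python3 -m inch '[{"translation":[0,0,-0.15],"twist":0},{"translation":[0,0,-0.1],"twist":0}]'; python3 -m inch '[{"translation":[0,0,-0.1],"twist":0},{"translation":[0,0,0],"twist":0}]'
```

```text
time_s: 15.08
eef_pos: [487.4, 278.1, 125.7]
tcp_rot: [0.443, 0.896, 0.001, 0.001]
wrist_force: [-2.3, -3.1, 8.3]
width: 0.003
time_s: 15.32
eef_pos: [487.3, 278.0, 123.2]
tcp_rot: [0.443, 0.896, 0.001, 0.001]
wrist_force: [-3.5, -3.6, 15.0]
width: 0.002
time_s: 15.58
eef_pos: [487.3, 278.0, 123.2]
tcp_rot: [0.443, 0.896, 0.001, 0.001]
wrist_force: [-5.6, -3.4, 16.9]
width: 0.008
```

```bash
python3 -m inch '[{"translation":[0,0,-0.15],"twist":0},{"translation":[0,0,0],"twist":0}]'; python3 -m inch '[{"translation":[0,0,1],"twist":0},{"translation":[0,0,2],"twist":0},{"translation":[0,0,2.5],"twist":0},{"translation":[0,0,0],"twist":0},{"translation":[0,0,0],"twist":0}]'
python3 - <<'E'
from h import *
import json
s=observe();print(s['eef_pos'],s['time_s']); json.dump({k:np.asarray(v).tolist() for k,v in s.items()},open('s9.json','w'))
b=save('scene','scene9.png')[190:250,290:350];a=save('side','side9.png')[200:260,240:300]
cv2.imwrite('pics/w9z.png',cv2.resize(np.hstack([b,a])[:,:,::-1],None,fx=6.6,fy=6.6,interpolation=cv2.INTER_CUBIC))
print(proj('side',[[486.5,277,z] for z in(117,109)]),proj('scene',[[486.5,277,z] for z in(117,109)]))
E
```

```text
time_s: 15.82
eef_pos: [487.5, 278.1, 123.1]
tcp_rot: [0.443, 0.896, 0.001, 0.001]
wrist_force: [-7.9, -5.2, 21.2]
width: 0.005
time_s: 16.45
eef_pos: [485.6, 277.6, 172.0]
tcp_rot: [0.443, 0.896, -0.0, -0.0]
wrist_force: [-0.8, -0.2, -0.6]
width: 0.001
[485.56639894 277.60445137 171.96796916] 16.45
[[271.80852007 230.33677091]
 [271.84561572 234.03073407]] [[312.06622666 208.03884544]
 [311.9199806  211.3115246 ]]
```

View pics/w9z.png

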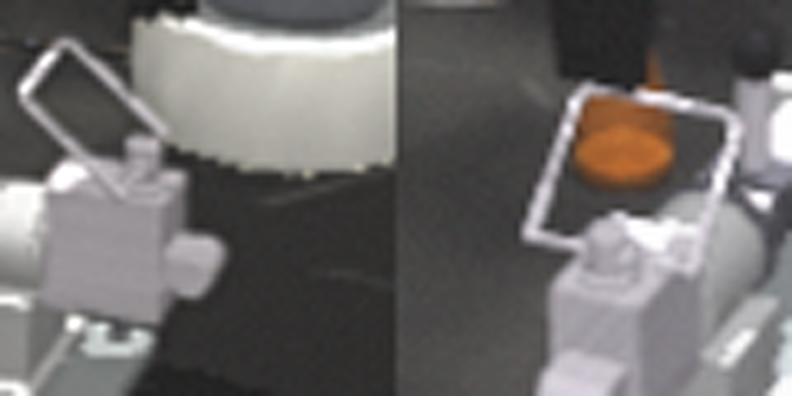

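```bash
python3 -m inch '[{"translation":[2.2,1.7,0],"twist":0},{"translation":[2.2,1.7,0],"twist":0},{"translation":[0,0,-1.5],"twist":0},{"translation":[0,0,-2.0],"twist":0},{"translation":[0,0,0],"twist":0}]'; python3 -m inch '[{"translation":[-0.45,-0.35,0],"twist":0},{"translation":[-0.33,-0.255,0.37],"twist":0},{"translation":[-0.33,-0.255,0.37],"twist":0},{"translation":[-0.33,-0.255,0.37],"twist":0}]';  python3 -m inch '[{"translation":[-0.465,-0.36,0.15],"twist":0},{"translation":[-0.465,-0.36,0.15],"twist":0},{"translation":[-0.465,-0.36,0.15],"twist":0},{"translation":[-0.465,-0.36,0.15],"twist":0}]'
python3 - <<'E'
from h import *
import json
b=save('scene','scene10.png')[190:250,280:340];a=save('side','side10.png')[190:250,240:300]
cv2.imwrite('pics/w10z.png',cv2.resize(np.hstack([b,a])[:,:,::-1],None,fx=6.6,fy=6.6,interpolation=cv2.INTER_CUBIC))
E
```

```text
time_s: 17.18
eef_pos: [527.1, 310.2, 133.4]
tcp_rot: [0.443, 0.896, -0.003, -0.002]
wrist_force: [0.2, 0.3, 0.1]
width: 0.005
time_s: 17.68
eef_pos: [516.0, 300.6, 150.1]
tcp_rot: [0.443, 0.896, 0.001, 0.001]
wrist_force: [0.8, 0.8, 1.0]
width: 0.005
time_s: 18.18
eef_pos: [496.6, 286.0, 154.9]
tcp_rot: [0.443, 0.896, 0.0, -0.0]
wrist_force: [0.2, 1.5, 0.6]
width: 0.007
```

View pics/w10z.png

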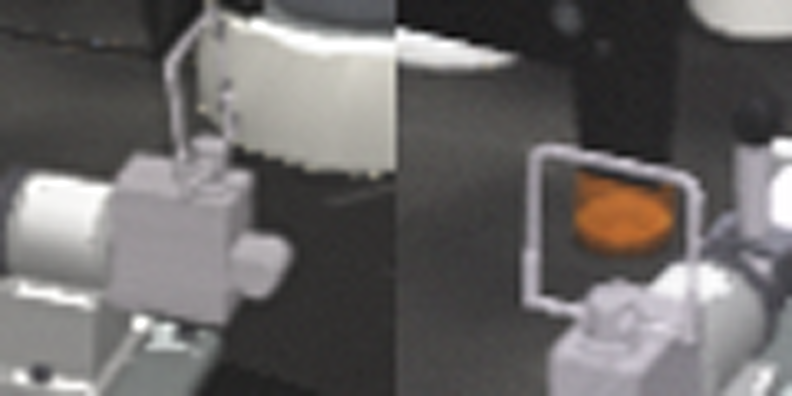

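Loop is about upright, finger centred behind the wire. Continue to about 135°.

```bash
python3 -m inch '[{"translation":[-0.42,-0.326,-0.1],"twist":0},{"translation":[-0.42,-0.326,-0.1],"twist":0},{"translation":[-0.42,-0.326,-0.1],"twist":0}]'; python3 -m inch '[{"translation":[-0.448,-0.347,-0.37],"twist":0},{"translation":[-0.448,-0.347,-0.37],"twist":0},{"translation":[-0.448,-0.347,-0.37],"twist":0},{"translation":[0,0,0],"twist":0}]'
python3 - <<'E'
from h import *
import json
b=save('scene','scene11.png')[190:250,280:340];a=save('side','side11.png')[190:250,240:300]
cv2.imwrite('pics/w11z.png',cv2.resize(np.hstack([b,a])[:,:,::-1],None,fx=6.6,fy=6.6,interpolation=cv2.INTER_CUBIC))
E
```

```text
time_s: 18.65
eef_pos: [483.7, 276.0, 151.1]
tcp_rot: [0.443, 0.896, -0.001, -0.0]
wrist_force: [0.3, -0.3, -0.0]
width: 0.004
time_s: 19.15
eef_pos: [470.2, 265.6, 139.9]
tcp_rot: [0.443, 0.896, -0.001, -0.0]
wrist_force: [0.3, 0.8, -0.0]
width: 0.004
```

View pics/w11z.png

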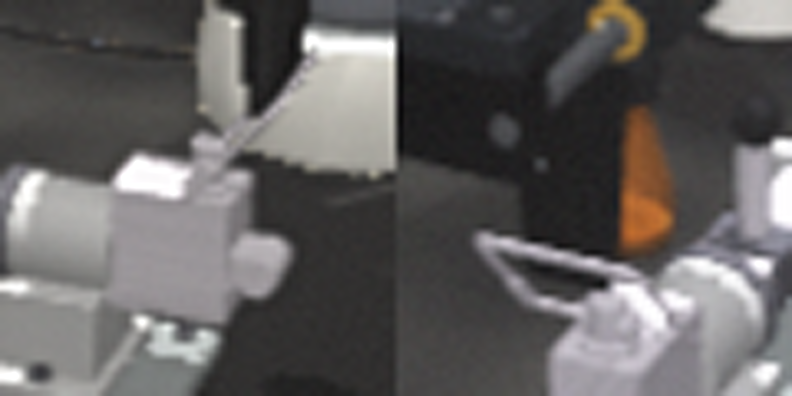

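```bash
python3 -m inch '[{"translation":[0,0,2],"twist":0},{"translation":[0,0,2],"twist":9},{"translation":[0,0,0],"twist":9},{"translation":[0,0,0],"twist":9},{"translation":[0,0,0],"twist":9}]' 0.73; python3 -m inch '[{"translation":[-0.6,-0.5,0],"twist":9},{"translation":[-0.6,-0.5,0],"twist":9},{"translation":[0,0,0],"twist":9},{"translation":[0,0,0],"twist":9},{"translation":[0,0,0],"twist":9}]';python3 -m inch '[{"translation":[0,0,0],"twist":9},{"translation":[0,0,0],"twist":0.3},{"translation":[0,0,0],"twist":0}]'
python3 - <<'E'
from h import *
import json
s=observe();print(s['eef_pos'],s['tcp_rot'],s['width'],s['time_s']); json.dump({k:np.asarray(v).tolist() for k,v in s.items()},open('s12.json','w'))
w=save('wrist','wrist12.png')[100:340,150:410]
cv2.imwrite('pics/w12z.png',cv2.resize(w[:,:,::-1],None,fx=2.5,fy=2.5,interpolation=cv2.INTER_CUBIC))
E
```

```text
time_s: 19.88
eef_pos: [471.7, 266.4, 182.8]
tcp_rot: [0.142, 0.99, 0.001, 0.001]
wrist_force: [-0.2, 0.0, 0.3]
width: 0.269
time_s: 20.5
eef_pos: [459.6, 256.3, 182.7]
tcp_rot: [-0.248, 0.969, 0.0, 0.001]
wrist_force: [0.2, 0.3, 0.4]
width: 0.274
time_s: 20.88
eef_pos: [459.3, 256.2, 181.6]
tcp_rot: [-0.322, 0.947, 0.0, 0.001]
wrist_force: [0.8, -0.9, -0.3]
width: 0.269
[459.2793591  256.18409968 181.61689861] [-3.21790075e-01  9.46810845e-01  6.19568585e-05  6.06252914e-04] 0.26882023968439905 20.875
```

View pics/w12z.png

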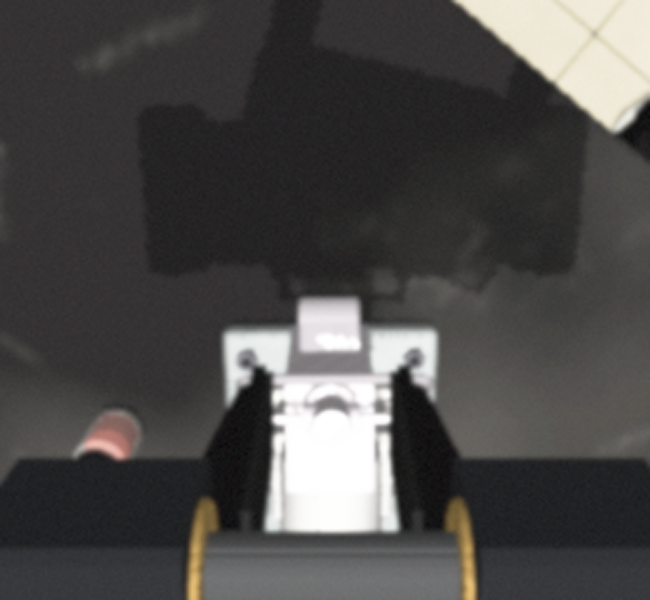

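```bash
python3 -m inch '[{"translation":[0,0,-1.5],"twist":0},{"translation":[0,0,-1.5],"twist":0},{"translation":[-0.36,-0.275,-0.75],"twist":0},{"translation":[-0.36,-0.275,-0.75],"twist":0}]'; python3 -m inch '[{"translation":[-0.16,-0.122,-1.0],"twist":0},{"translation":[-0.16,-0.122,-1.0],"twist":0},{"translation":[0.16,0.122,-1.0],"twist":0},{"translation":[0.16,0.122,-1.0],"twist":0},{"translation":[0,0,0],"twist":0}]'
python3 - <<'E'
from h import *
import json
b=save('scene','scene13.png')[190:250,280:340];a=save('side','side13.png')[200:260,240:300]
cv2.imwrite('pics/w13z.png',cv2.resize(np.hstack([b,a])[:,:,::-1],None,fx=6.6,fy=6.6,interpolation=cv2.INTER_CUBIC))
E
```

```text
time_s: 21.42
eef_pos: [451.2, 250.3, 134.3]
tcp_rot: [-0.323, 0.947, 0.0, -0.0]
wrist_force: [-0.3, -0.3, 0.2]
width: 0.271
time_s: 22.05
eef_pos: [451.3, 250.4, 94.5]
tcp_rot: [-0.323, 0.946, -0.0, -0.001]
wrist_force: [1.0, -0.7, -0.1]
width: 0.269
```

View pics/w13z.png

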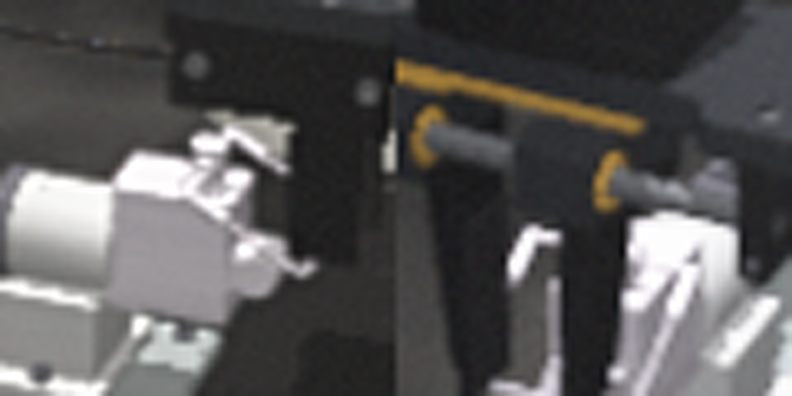

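```bash
python3 -m inch '[{"translation":[0.24,0.184,-0.5],"twist":0},{"translation":[0.24,0.184,-0.5],"twist":0},{"translation":[0.28,0.216,-0.4],"twist":0},{"translation":[0,0,0],"twist":0}]'; python3 -m inch '[{"translation":[0.16,0.122,-0.2],"twist":0},{"translation":[0,0,0],"twist":0}]'
python3 - <<'E'
from h import *
s=observe();print(s['wrist_force'])
b=save('scene','scene14.png')[190:250,280:340];a=save('side','side14.png')[200:260,240:300]
cv2.imwrite('pics/w14z.png',cv2.resize(np.hstack([b,a])[:,:,::-1],None,fx=6.6,fy=6.6,interpolation=cv2.INTER_CUBIC))
E
```

```text
time_s: 22.65
eef_pos: [459.4, 256.5, 81.4]
tcp_rot: [-0.323, 0.946, -0.0, -0.0]
wrist_force: [0.3, -0.3, 0.5]
width: 0.271
time_s: 22.9
eef_pos: [460.9, 257.6, 79.6]
tcp_rot: [-0.323, 0.946, -0.0, -0.0]
wrist_force: [0.4, 0.4, 0.5]
width: 0.268
[0.41383059 0.40348709 0.51603808]
```

View pics/w14z.png

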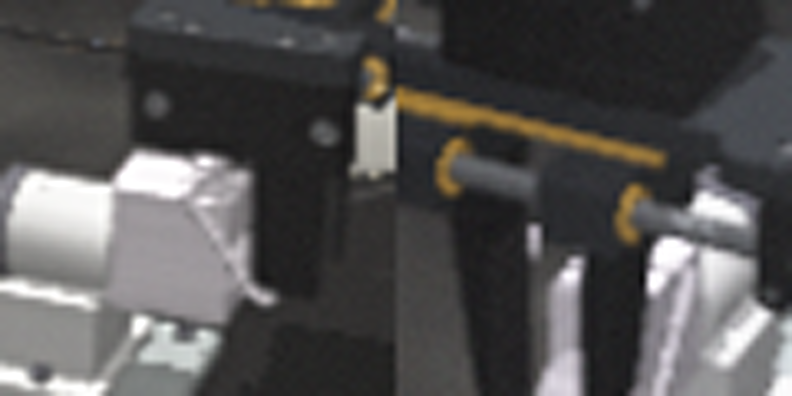

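```bash
python3 -m inch '[{"translation":[0,0,-0.2],"twist":0},{"translation":[0,0,0],"twist":0}]'; python3 -m inch '[{"translation":[0,0,-0.2],"twist":0},{"translation":[0,0,0],"twist":0}]';python3 -m inch '[{"translation":[0,0,-0.2],"twist":0},{"translation":[0,0,0],"twist":0}]'
```

```text
time_s: 23.25
eef_pos: [461.2, 257.7, 78.0]
tcp_rot: [-0.323, 0.946, 0.0, 0.0]
wrist_force: [-0.1, 1.2, 1.9]
width: 0.271
time_s: 23.5
eef_pos: [461.6, 258.0, 76.3]
tcp_rot: [-0.323, 0.946, 0.0, 0.001]
wrist_force: [1.9, 1.6, 3.0]
width: 0.271
time_s: 23.75
eef_pos: [462.2, 258.4, 74.7]
tcp_rot: [-0.323, 0.946, 0.0, 0.002]
wrist_force: [2.3, 3.5, 6.0]
width: 0.265
```

```bash
python3 -m inch '[{"translation":[0,0,-0.2],"twist":0},{"translation":[0,0,0],"twist":0}]'; python3 -m inch '[{"translation":[0,0,-0.2],"twist":0},{"translation":[0,0,0],"twist":0}]';python3 -m inch '[{"translation":[0,0,-0.2],"twist":0},{"translation":[0,0,0],"twist":0}]'
python3 - <<'E'
from h import *
b=save('scene','scene15.png')[200:250,290:340];a=save('side','side15.png')[210:260,240:290]
cv2.imwrite('pics/w15z.png',cv2.resize(np.hstack([b,a])[:,:,::-1],None,fx=8,fy=8,interpolation=cv2.INTER_CUBIC))
E
```

```text
time_s: 24.0
eef_pos: [462.7, 258.8, 73.2]
tcp_rot: [-0.323, 0.946, 0.001, 0.002]
wrist_force: [2.9, 3.7, 6.6]
width: 0.272
time_s: 24.25
eef_pos: [463.2, 259.1, 71.8]
tcp_rot: [-0.323, 0.946, 0.001, 0.003]
wrist_force: [1.8, 4.3, 8.2]
width: 0.274
time_s: 24.5
eef_pos: [463.8, 259.4, 70.4]
tcp_rot: [-0.323, 0.946, 0.001, 0.004]
wrist_force: [1.6, 4.1, 8.7]
width: 0.269
```

View pics/w15z.png

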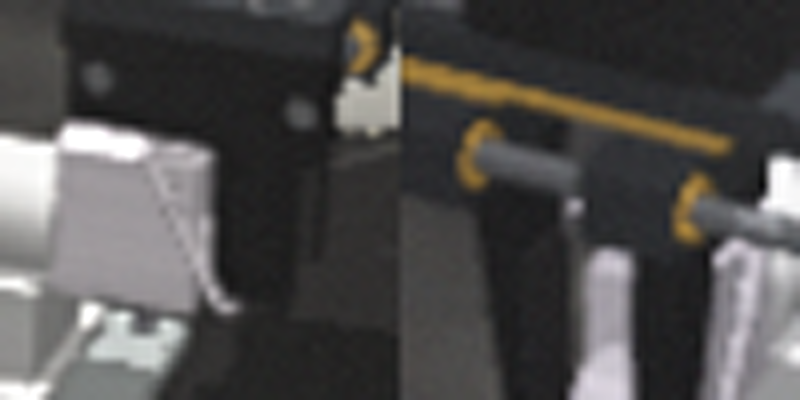

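```bash
python3 -m inch '[{"translation":[0,0,-0.2],"twist":0},{"translation":[0.08,0.06,-0.05],"twist":0}]'; python3 -m inch '[{"translation":[0.16,0.12,0],"twist":0},{"translation":[0,0,0],"twist":0}]';python3 -m inch '[{"translation":[0.16,0.12,0],"twist":0},{"translation":[0,0,0],"twist":0}]'
python3 - <<'E'
from h import *
b=save('scene','scene16.png')[200:250,290:340];a=save('side','side16.png')[210:260,240:290]
cv2.imwrite('pics/w16z.png',cv2.resize(np.hstack([b,a])[:,:,::-1],None,fx=8,fy=8,interpolation=cv2.INTER_CUBIC))
E
```

```text
time_s: 24.85
eef_pos: [465.1, 260.3, 68.5]
tcp_rot: [-0.323, 0.946, 0.001, 0.005]
wrist_force: [2.3, 5.4, 11.0]
width: 0.264
time_s: 25.1
eef_pos: [466.5, 261.4, 68.3]
tcp_rot: [-0.323, 0.946, 0.001, 0.004]
wrist_force: [3.2, 4.8, 9.6]
width: 0.27
time_s: 25.35
eef_pos: [467.7, 262.3, 68.0]
tcp_rot: [-0.323, 0.946, 0.001, 0.004]
wrist_force: [2.7, 4.2, 10.0]
width: 0.268
```

View pics/w16z.png

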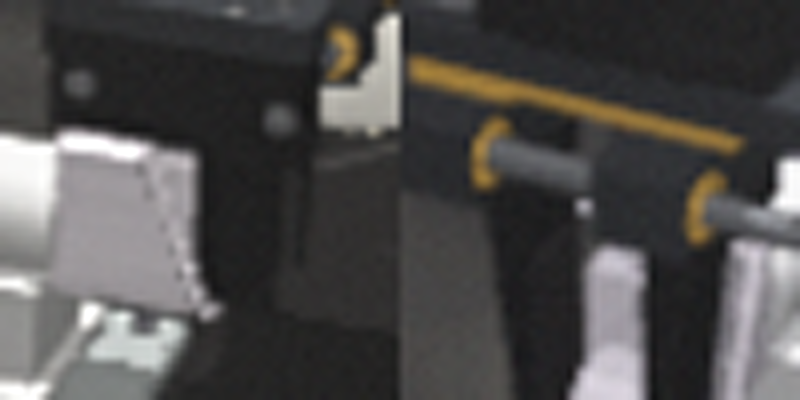

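```bash
cat >> h.py <<'E'
P0=np.array([486.2,277.6]);ux=np.array([.7912,.6115]);uy=np.array([-.6115,.7912])
def cl(p): d=np.asarray(p)[:2]-P0; return np.round([d@ux,d@uy,p[2]],1)
def tocl(x,y,z): return np.r_[P0+x*ux+y*uy,z]
E
python3 - <<'E'
from h import *
o,d=ray('scene',316.2,238.7)
# intersect with plane clamp y=25
n=np.r_[uy,0]; t=(25-(o-np.r_[P0,0])@n)/(d@n); print(cl(o+t*d))
for x,z in((-29,56),(-24,53),(-19,58),(-12,55)): print(x,z,proj('scene',tocl(x,25,z)))
print(cl(observe()['eef_pos']))
E
```

```text
[-20.2  25.   56.7]
-29 56 [[320.03860165 239.70621312]]
-24 53 [[317.79149676 240.48304099]]
-19 58 [[315.72085378 238.09024348]]
-12 55 [[312.63115147 238.7070155 ]]
[-24.   -0.8  68. ]
```

```bash
python3 -m inch '[{"translation":[0.05,0.04,0.3],"twist":0},{"translation":[0,0,0.3],"twist":0},{"translation":[0,0,0.5],"twist":0},{"translation":[0,0,0],"twist":0}]'
python3 - <<'E'
from h import *
print(cl(observe()['eef_pos']))
b=save('scene','scene17.png')[200:250,290:340];a=save('side','side17.png')[210:260,240:290]
cv2.imwrite('pics/w17z.png',cv2.resize(np.hstack([b,a])[:,:,::-1],None,fx=8,fy=8,interpolation=cv2.INTER_CUBIC))
E
```

```text
time_s: 25.95
eef_pos: [464.5, 260.4, 75.3]
tcp_rot: [-0.323, 0.946, -0.0, -0.001]
wrist_force: [0.5, 0.4, 0.5]
width: 0.268
[-27.7  -0.3  75.3]
```

View pics/w17z.png

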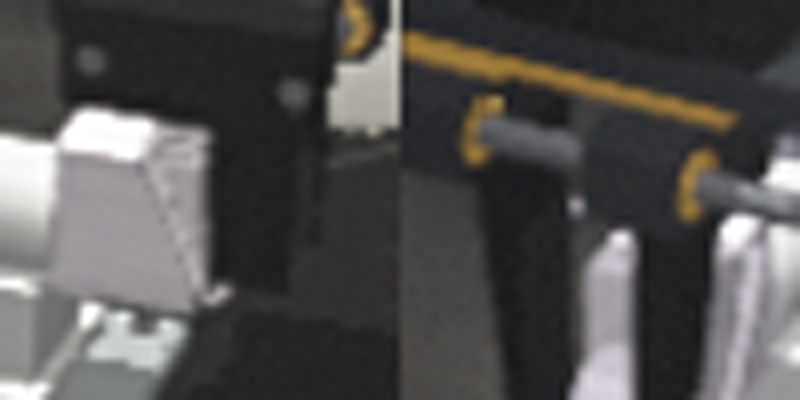

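```bash
python3 -m inch '[{"translation":[-0.6,-0.46,0.1],"twist":0},{"translation":[-0.8,-0.62,0],"twist":0},{"translation":[0,0,-0.5],"twist":0},{"translation":[0,0,-0.7],"twist":0},{"translation":[0,0,0],"twist":0}]'
python3 - <<'E'
from h import *
print(cl(observe()['eef_pos']))
print(proj('scene',[tocl(-19,25,58),tocl(-19,-25,58)]))
b=save('scene','scene18.png')[200:250,290:340];a=save('side','side18.png')[210:260,240:290]
cv2.imwrite('pics/w18z.png',cv2.resize(np.hstack([b,a])[:,:,::-1],None,fx=8,fy=8,interpolation=cv2.INTER_CUBIC))
E
```

```text
time_s: 26.68
eef_pos: [450.8, 249.9, 64.2]
tcp_rot: [-0.323, 0.946, -0.0, -0.001]
wrist_force: [-0.6, -0.2, -0.3]
width: 0.271
[-44.9  -0.3  64.2]
[[315.72085378 238.09024348]
 [321.92887969 228.47564943]]
```

View pics/w18z.png

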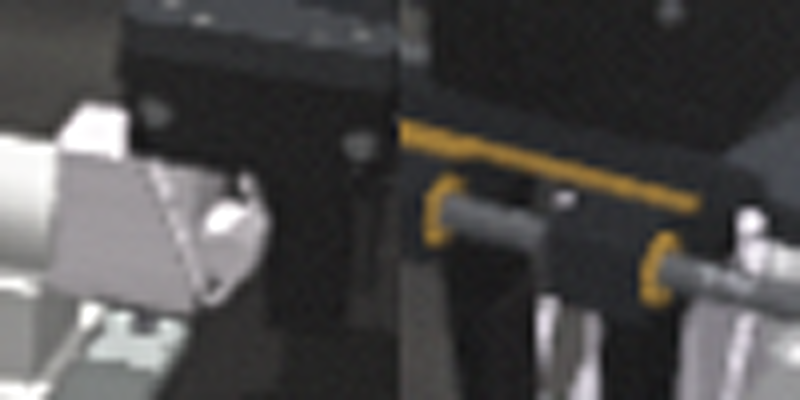

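```bash
python3 -m inch '[{"translation":[0.4,0.31,0],"twist":0},{"translation":[0.4,0.31,0],"twist":0},{"translation":[0,0,0],"twist":0}]'; python3 -m inch '[{"translation":[0.16,0.12,0],"twist":0},{"translation":[0,0,0],"twist":0}]'; python3 -m inch '[{"translation":[0.16,0.12,0],"twist":0},{"translation":[0,0,0],"twist":0}]';python3 -m inch '[{"translation":[0.12,0.09,0],"twist":0},{"translation":[0,0,0],"twist":0}]'
python3 - <<'E'
from h import *
s=observe();print(cl(s['eef_pos']),s['wrist_force'])
b=save('scene','scene19.png')[200:250,290:340];a=save('side','side19.png')[210:260,240:290]
cv2.imwrite('pics/w19z.png',cv2.resize(np.hstack([b,a])[:,:,::-1],None,fx=8,fy=8,interpolation=cv2.INTER_CUBIC))
E
```

```text
time_s: 27.15
eef_pos: [460.0, 256.7, 65.4]
tcp_rot: [-0.323, 0.946, 0.0, 0.0]
wrist_force: [0.6, -0.3, 0.5]
width: 0.27
time_s: 27.4
eef_pos: [461.1, 257.6, 65.2]
tcp_rot: [-0.323, 0.946, 0.0, 0.0]
wrist_force: [-0.0, 0.1, 0.0]
width: 0.274
time_s: 27.65
eef_pos: [462.6, 258.8, 65.1]
tcp_rot: [-0.323, 0.946, -0.0, -0.0]
wrist_force: [-0.1, -0.2, -1.0]
width: 0.272
time_s: 27.9
eef_pos: [463.8, 259.7, 65.1]
tcp_rot: [-0.323, 0.946, -0.0, -0.0]
wrist_force: [-1.0, -0.7, 0.3]
width: 0.271
[-28.7  -0.5  65.1] [-1.0366669  -0.71340569  0.30627559]
```

View pics/w19z.png

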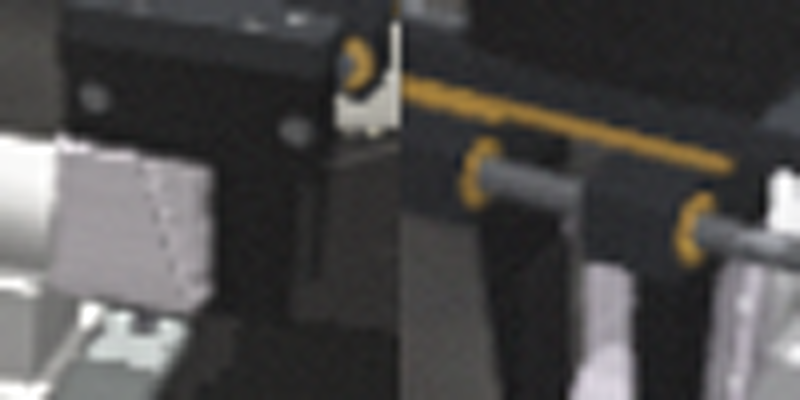

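```bash
python3 -m inch '[{"translation":[0.12,0.09,0],"twist":0},{"translation":[0,0,0],"twist":0}]'; python3 -m inch '[{"translation":[0.12,0.09,0],"twist":0},{"translation":[0,0,0],"twist":0}]'
```

```text
time_s: 28.25
eef_pos: [465.1, 260.6, 65.2]
tcp_rot: [-0.323, 0.946, 0.0, 0.0]
wrist_force: [-1.0, -0.2, -0.2]
width: 0.271
time_s: 28.5
eef_pos: [466.1, 261.4, 65.0]
tcp_rot: [-0.323, 0.946, -0.0, -0.0]
wrist_force: [-0.8, -0.6, 0.2]
width: 0.267
```

```bash
python3 -m inch '[{"translation":[-1,-0.77,0],"twist":0},{"translation":[-1.5,-1.16,0],"twist":0},{"translation":[-1.5,-1.16,0],"twist":0},{"translation":[-1.5,-1.16,2],"twist":0},{"translation":[-3,-2.3,4],"twist":0}]';  python3 -m inch '[{"translation":[-3,-2.3,4],"twist":0},{"translation":[-3,-2.3,3],"twist":0},{"translation":[0,0,0],"twist":0},{"translation":[0,0,0],"twist":0},{"translation":[0,0,0],"twist":0}]'
python3 - <<'E'
from h import *
s=observe();print(cl(s['eef_pos']),s['wrist_force'],s['time_s'])
b=save('scene','scene20.png')[200:250,290:340];a=save('side','side20.png')[210:260,245:295];save('wrist','wrist20.png')
cv2.imwrite('pics/w20z.png',cv2.resize(np.hstack([b,a])[:,:,::-1],None,fx=8,fy=8,interpolation=cv2.INTER_CUBIC))
for n,(u0,v0) in(('scene',(290,200)),('side',(245,210))):
  for k in(3.5,3.6,3.7,3.77):
    t=np.radians(40)+k
    print(n,k,[np.round((p-[u0,v0])*8,0).tolist() for p in proj(n,[tocl(47*np.cos(t),y,101+47*np.sin(t)) for y in(-25,0,25)])])
E
```

```text
time_s: 29.12
eef_pos: [379.4, 195.1, 124.3]
tcp_rot: [-0.323, 0.946, 0.0, -0.002]
wrist_force: [1.0, -0.1, 1.2]
width: 0.271
time_s: 29.75
eef_pos: [320.8, 150.0, 193.5]
tcp_rot: [-0.323, 0.946, 0.0, -0.002]
wrist_force: [-0.6, 0.1, -0.8]
width: 0.275
[-2.089e+02  2.000e-01  1.935e+02] [-0.56218139  0.05414662 -0.79190081] 29.75
scene 3.5 [[270.0, 224.0], [246.0, 261.0], [220.0, 301.0]]
scene 3.6 [[255.0, 228.0], [231.0, 265.0], [205.0, 305.0]]
scene 3.7 [[240.0, 230.0], [216.0, 268.0], [190.0, 307.0]]
scene 3.77 [[230.0, 231.0], [205.0, 269.0], [179.0, 308.0]]
side 3.5 [[266.0, 446.0], [170.0, 418.0], [75.0, 390.0]]
side 3.6 [[274.0, 443.0], [178.0, 415.0], [84.0, 388.0]]
side 3.7 [[283.0, 439.0], [187.0, 411.0], [93.0, 384.0]]
side 3.77 [[288.0, 435.0], [193.0, 407.0], [99.0, 381.0]]
```

View pics/w20z.png

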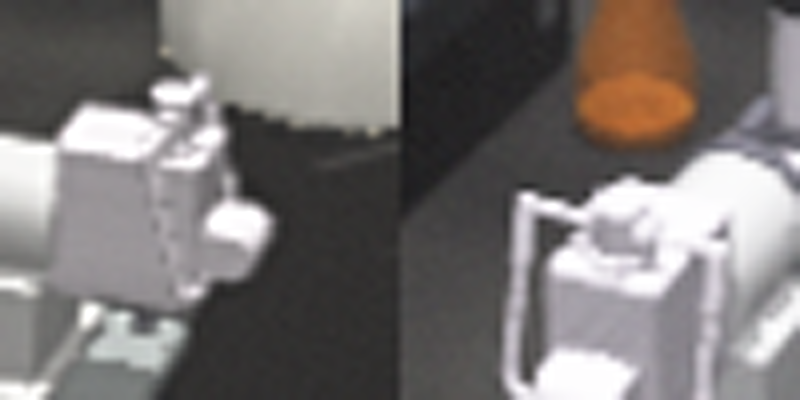

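View pics/wrist20.png

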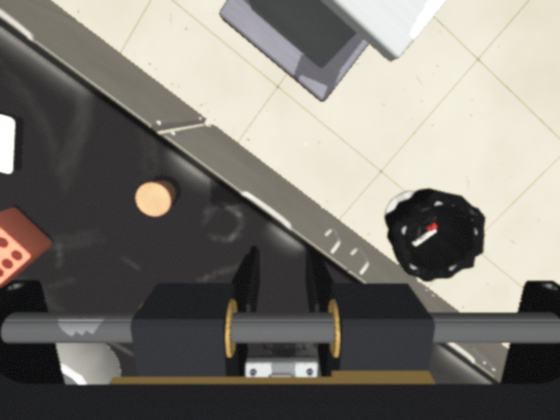

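Run:
```python
from h import *
a=cv2.imread('pics/side20.png')[225:285,245:305];b=cv2.imread('pics/scene20.png')[205:265,285:345]
a=cv2.resize(a,None,fx=6.5,fy=6.5,interpolation=cv2.INTER_CUBIC);b=cv2.resize(b,None,fx=6.5,fy=6.5,interpolation=cv2.INTER_CUBIC)
t=np.radians(40)+3.7
for im,n,o in((a,'side',(245,225)),(b,'scene',(285,205))):
  for k,c in((3.6,(0,0,255)),(3.77,(0,200,0))):
    t=np.radians(40)+k
    p=((proj(n,[tocl(0,-25,101),tocl(47*np.cos(t),-25,101+47*np.sin(t)),tocl(47*np.cos(t),25,101+47*np.sin(t)),tocl(0,25,101)])-o)*6.5).astype(int)
    cv2.polylines(im,[p.reshape(-1,1,2)],False,c,1)
cv2.imwrite('pics/w21.png',np.hstack([b,a]))
```

```text
(no output)
```

View pics/w21.png

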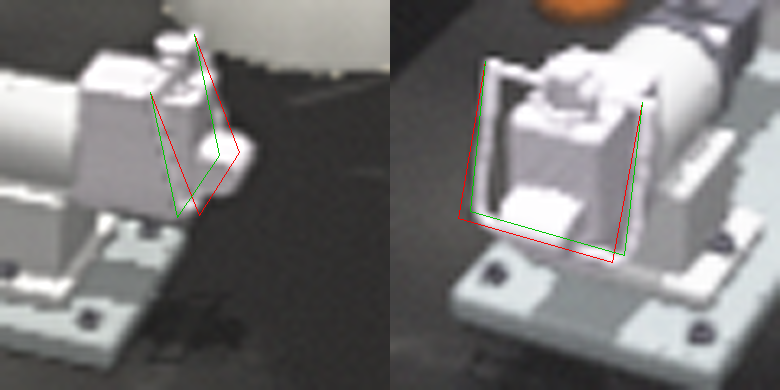

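```bash
python3 -c "
from bench import *
print(finish_job(), observe()['time_s'])"
```

```text
the job is handed in; nothing more can be done
the job is handed in; nothing more can be done
```

The clamp is locked open and the job was handed in at about 30 s; no verdict came back. The steps went as follows:

- **Draw:** I pulled the bar back about 13 mm at under 10 mm/s. The pin dropped in, seen in the side view with its head top at about 117 mm, and I stopped pulling there.
- **Loop alignment:** The pin stood turned about 22° about its axis, so I gripped its head and straightened it before pressing.
- **Press:** The pin went home at about 12 N. It stopped 8 mm lower, with its head top at 109 mm, and a further press to 21 N did not move it.
- **Loop:** I swung the loop over with the shut fingers. I then pressed its cross wire past the bead with the fingers either side of the bar, peaking at about 11 N, and pushed it in under the bar.

**Last checks:**
- **Loop home:** With the gripper about 200 mm clear, the overlaid pictures put the loop at about 3.7 rad, inside 3.6 to 3.77. The cross wire lay under the bar behind the bead.
- **Pin, vial and dropper:** The pin was still down and the bar still held. The gripper never went near the vial or the dropper.
- **Disagreement:** The side-view overlay sat about 1 to 2 pixels off the image, more than the scene view. I put that down to calibration, so the loop angle is not exact.
- **Snap not felt:** There was no clear force step as the loop went in, so I judged it home from the pictures alone.

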